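# Key a drive sprocket onto a freehub and add its spacer

### The job

The bare rear hub stands upright in its axle clamp. Slip the steel sprocket, raised collar upward, over the splines of the freehub body: its wide inner tooth goes only into the freehub's one wide gap, so turn it under light pressure until it drops in, and never force it, for the soft aluminium splines burr. Seat it fully home on the shoulder, then lay the blue spacer ring over the splines flat on the sprocket's collar, and leave the thread-lock bottle, the metal dish and the ball bearing where they are.

Things in the scene. Friction and masses are not known exactly. Their poses are not given: they have to be found in the camera images.
- hub_stand: Bare bicycle rear hub held upright in an axle clamp on a grey base plate 100 x 90 x 10 mm, fixed to the bench. Origin: centre of the plate's underside; z up, along the hub axis. Black hub shell up to 71 mm high (flanges 57 mm across, at 39 to 43 and 62 to 66 mm). On it the aluminium freehub body, 72 to 97 mm high. The steel axle end, 12 mm across, stands up in the middle to 105 mm.
- hub_seat (a point): On the hub axis at the top of the freehub's shoulder (41 mm across), 76 mm above the bench: the sprocket's underside must come to rest here. Above it rise five straight splines, 21 mm tall, 33.6 mm across, on a core of 26 mm, square-ended. Axes as the hub stand's.
- spline_top (a point): On the hub axis level with the spline tops, 97 mm above the bench; axes as the hub stand's. The freehub's one wide gap (61 degrees wide, others 30) points along +x, give or take 60 degrees; its exact angle is not measured. Only there the sprocket enters, with about 5 degrees and 1.5 mm play each way. Pawls and seal hold the freehub against 0.4 N m, so turning the sprocket on it under 5 to 8 N does not drag it round.
- sprocket_center (a point): Loose steel sprocket lying flat, 14 mm tall, 0.25 kg; this point is on its axis half-way up. Below, a 14-tooth disc 62 mm across, 4 mm thick; above it a collar 45 mm across, 10 mm tall, with two flats 42 mm apart facing -y and +y: grip these. z is up. +x points from the centre through the wide inner tooth, marked by a yellow paint dot on the disc.
- sprocket_bore (a point): On the sprocket's axis at its underside, same axes. The through bore is 37.2 mm wide, with five inward teeth of full height whose tips lie 14.7 mm from the axis: one wide (50 degrees, about 13 mm, at +x), four narrow (19 degrees, 5 mm, centred 87 and 136 degrees to either side of it).
- spacer_center (a point): Centre of the loose blue spacer ring lying flat on the bench, 4 mm above its underside: 44 mm outside, 37.6 mm inside, 8 mm tall, 0.025 kg. It goes over the splines on top of the sprocket's collar; with both home its top is 1 mm above the spline tops.
- bottle_center (a point): Middle of the red thread-lock bottle standing upright at the back left (32 mm across, 85 mm tall, point 42 mm up). Leave it.
- dish: Round pale metal dish, 112 mm across, 28 mm tall, behind the hub stand; origin at the centre of its underside. Leave it.
- bearing: Ball bearing 47 mm across, 14 mm tall, lying flat in front of the hub stand, to its right; origin at the centre of its underside. Leave it.
Things that resemble listed ones, but are neither listed nor needed, are in the scene too. What is shaped like the part that bears sprocket_center but purple or turquoise is not meant.

How it is judged:
On the way:
1. the sprocket is keyed on the freehub and fully home on its shoulder (z of sprocket_center in the frame of hub_seat between 0.004 and 0.009 m and horizontal distance between sprocket_center and hub_seat below 0.0035 m and angle between sprocket_center's own z axis and vertical below 0.06 rad), for 0.2 s.
At the end, for the whole second after the job is handed in: The sprocket is level (0.06 rad) and home on the freehub's shoulder (under 2 mm proud, within 3.5 mm of the hub axis), and the spacer lies flat (0.08 rad) on its collar round the splines (under 2.5 mm proud, within 4 mm of the axis), both let go (all of step 1 and z of spacer_center in the frame of hub_seat between 0.015 and 0.0205 m and horizontal distance between spacer_center and hub_seat below 0.004 m and (angle between spacer_center's own z axis and vertical below 0.08 rad or angle between spacer_center's own z axis and vertical above 3.06 rad)); the robot touches nothing.
It fails at once if the sprocket or the spacer is forced against the hub with more than 50 N (contact force between any of sprocket, spacer and hub_stand above 50 N).
It fails at once if the thread-lock bottle is shifted by more than 20 mm or tipped (distance of bottle_center from where it was at the start of the episode above 0.02 m or angle between bottle_center's own z axis and vertical above 0.5 rad).
It fails at once if the dish or the bearing is shifted by more than 20 mm (distance of any of dish, bearing from where it was at the start of the episode above 0.02 m).
It also fails if it takes over 72 s, if anything falls off the work surface, if the arm or the gripper's body presses on something with over 40 N, if the wrist force passes 120 N, or if a joint passes its speed limit or range.

### The arm

A 7-joint arm with a two-finger parallel gripper is mounted at the origin on a cart in front of the work surface, level with it; the furniture and walls round the work are solid. World frame = base frame: x ahead of the robot, y to its left, z up, the work surface at z = 0. Lengths are in m, angles in rad, forces in N, time in s.
With the tool pointing down it reaches from about 0.4 to 0.85 m from the base axis. Payload 4.5 kg.
Tool frame: the origin (TCP) lies on the mounting face of the last link; the fingertips stand ahead of it and the grasp point (between the pads) lies 147 mm ahead of it (env.tip_extent is the z of the fingertips in the tool frame, in m); z points along the fingers, x is the direction in which the jaws open and shut, and the axes are right-handed (so a half turn about z gives the same grasp; the last joint's range is limited). The gripper opens to 88 mm and grips with 3 to 60 N. Pads are 18 mm wide; open, the fingers measure 123 mm over their backs; the gripper's body (75 mm by 187 mm) begins 45 mm behind the grasp point.
Start: joints at [1.346, 0.689, -0.195, 1.565, 0.157, 0.902, -0.215], TCP at [0.16, -0.604, 0.405] pointing down, gripper open.
Joint ranges: [-3.01, 3.01], [-0.46, 2.08], [-1.47, 1.51], [0.13, 2.56], [-1, 4.14], [0.04, 2.09], [-2.66, 2.66]. Speed limits (rad/s): [2.57, 2.57, 3.14, 3.14, 3.14, 3.14, 3.14].

### API

Orientations are given as a rotation vector (axis times angle).
In Python, from bench import env, grab_frame, camera_params gives the robot as it stands.
- The arm moves only by the shell command python3 -m handwheel 'ROWS' [OPENING] [FORCE]. ROWS is JSON, a list of rows, each a list of 2 entries, a list of its own where there are three numbers: the shift along the tool's x, y, z in m, then the turn, a rotation vector about the tool's x, y, z in rad. In form: [[[tx, ty, tz], [rx, ry, rz]], ...]. A call has 1 to 12 rows; each row is the pose to reach, as a shift and turn from the pose commanded when the call began, along the tool's axes at that moment; what a row does not reach only later rows make up. A row lasts 1/10 s, in which the tool goes at most 50 mm and 8.59 degrees, less where a joint would pass 70% of its speed; a pose out of reach is approached as far as the arm can. A call with a gripper value outside its range is refused whole. OPENING is the finger opening in m, from 0 to 0.0881, set as the call begins (- or left out, the last holds). The fingers move at their own pace and stop on an object; FORCE is the grip in N (left out, the last holds). Time passes only in rows, so rows that repeat a pose let the fingers close. It gives the time, the measured TCP pose, the force and the opening at its end, in the units of the state.
- env.sense(): the state, without advancing time (a new reading comes with each control period).
- grab_frame(name): name is "side" or "top" or "wrist"; returns (picture, depth): 384x512x3 uint8, red, green, blue; 384x512 float32, m along the optical axis (not along the pixel's ray), 0 where there is no reading.
- camera_params(name): a dict with "K" (3x3 intrinsics, pixels), "pose" (4x4, takes a point from camera to world coordinates). Camera axes: x right, y down, z forward; pixel columns grow to the right and rows downward; lengths in m; the calibration is good to about 2 mm. A picture is of the moment at which its call begins: read the wrist's pose just before it. camera_params takes no time and is no camera call; for the wrist camera it gives the pose at the moment of the call.
- env.hand_in(): hands the job in, once; it reports no verdict.
The state is a dict: "t": time; "q": joint angles; "dq": joint speeds; "joint_torque": joint torques, N m; "eef_pos": TCP position; "tool_rot": TCP orientation; "contact_force": force on the tool from outside, world axes, zero at the start; "ft_torque": the same for the moment, N m; "grip_width": finger opening in m.
Only numpy, scipy, OpenCV 4.12 (cv2) and the standard library are available. Lean on these libraries where they do the work, as an engineer would, in place of code of your own. Each camera call takes 0.05 s, during which the arm holds its last target.

## Working session

There is one attempt and no reset: what is moved stays moved. The work goes in short steps, Python scripts to look and compute and a shell command to move; the robot and the scene stay as the last step left them, time stands still between calls to the robot, and variables do not carry over. Pictures are saved under pics/ and viewed, and the job is handed in when it is done.

```bash
ls; mkdir -p pics
cat > h.py <<'E'
import numpy as np, cv2
from bench import env, grab_frame, camera_params
def save(n,im): cv2.imwrite('pics/'+n+'.png', im[:,:,::-1])
def shot(cam,n):
    P=camera_params(cam); im,d=grab_frame(cam); np.savez('pics/'+n+'.npz',im=im,d=d,K=P['K'],T=P['pose']); save(n,im); return im,d,np.array(P['K']),np.array(P['pose'])
def load(n):
    z=np.load('pics/'+n+'.npz'); return z['im'],z['d'],z['K'],z['T']
def ray(K,T,u,v,z):
    r=T[:3,:3]@np.linalg.inv(K)@np.array([u,v,1.]); o=T[:3,3]; return o+r*(z-o[2])/r[2]
def pts(d,K,T):
    v,u=np.mgrid[:d.shape[0],:d.shape[1]]; c=np.stack([(u-K[0,2])/K[0,0]*d,(v-K[1,2])/K[1,1]*d,d],-1)
    return c@T[:3,:3].T+T[:3,3]
E
python3 - <<'E'
from h import *
print(env.sense(), env.tip_extent)
for c in ('side','top','wrist'):
    im,d,K,T=shot(c,c+'0'); print(c,K.tolist(),T.round(3).tolist())
E
```

```text
pics
{'t': 0.0, 'q': array([ 1.34579379,  0.68994712, -0.19448997,  1.56636341,  0.15731537,
        0.90252572, -0.21510918]), 'dq': array([ 8.63509836e-04, -1.33965094e-03, -7.25085124e-05, -8.44972003e-05,
       -8.49855468e-04,  1.06065682e-03, -1.74339534e-05]), 'joint_torque': array([ 7.98004166e-04, -5.27564013e+01, -1.26690812e+00, -1.53430778e+01,
       -5.25879557e-02,  6.51449023e-03,  1.84103264e-04]), 'eef_pos': array([ 0.15982428, -0.60386525,  0.403927  ]), 'tool_rot': array([-2.48880508e+00,  1.91552323e+00,  2.45771304e-03]), 'contact_force': array([ 0.41727952,  0.21358909, -1.06822222]), 'ft_torque': array([-0.04282118,  0.03418109,  0.03510119]), 'grip_width': 0.08792721652162529} 0.166
side [[425.80679077774596, 0.0, 250.18596640555842], [0.0, 425.80679077774596, 195.20364636980943], [0.0, 0.0, 1.0]] [[0.95, -0.174, 0.261, 0.274], [-0.313, -0.473, 0.824, -0.98], [-0.02, -0.864, -0.504, 0.579], [0.0, 0.0, 0.0, 1.0]]
top [[408.67350891297656, 0.0, 253.28063898699236], [0.0, 408.67350891297656, 188.5565661995181], [0.0, 0.0, 1.0]] [[-0.016, -0.99, 0.143, 0.396], [-0.999, 0.011, -0.034, -0.155], [0.032, -0.143, -0.989, 0.923], [0.0, 0.0, 0.0, 1.0]]
wrist [[309.35289076425465, 0.0, 255.7084371242051], [0.0, 309.35289076425465, 193.6346863008819], [0.0, 0.0, 1.0]] [[0.256, -0.919, -0.301, 0.238], [-0.967, -0.244, -0.076, -0.583], [-0.003, 0.31, -0.951, 0.383], [0.0, 0.0, 0.0, 1.0]]
```

View pics/top0.png

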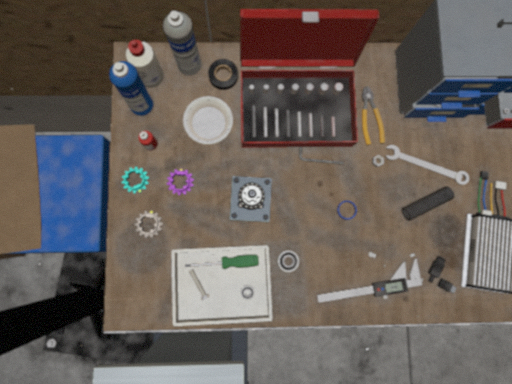

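View pics/side0.png

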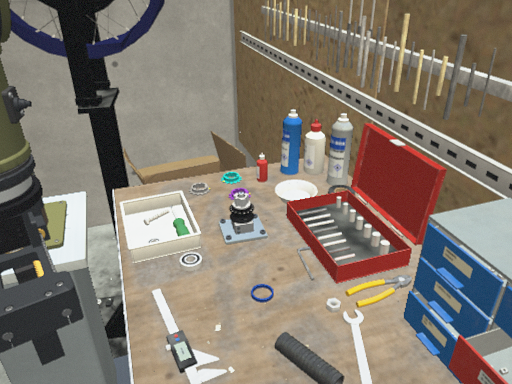

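The candidate sprockets in the top view are turquoise (135,180), purple (180,181) and bare steel (149,224). Only the steel one fits. The hub is at (251,197), the blue ring at (346,210), the bearing at (289,261), the dish at (208,120) and the small red bottle at (147,140).

Run:
```python
from h import *
im,d,K,T=load('top0')
cr=lambda u,v,r,s:cv2.resize(im[v-r:v+r,u-r:u+r],None,fx=s,fy=s,interpolation=cv2.INTER_CUBIC)
save('crops0',np.hstack([cr(149,224,22,8),cr(251,197,22,8)]))
P=pts(d,K,T)
for n,(u,v) in dict(spr=(149,224),hub=(251,197),spc=(346,210),bear=(289,261),dish=(208,120),bot=(147,140)).items():
    w=P[v-25:v+25,u-25:u+25]; print(n,w[...,2].max().round(3),np.median(w[...,2]).round(3),ray(K,T,u,v,0.01).round(3))
# masks
hsv=cv2.cvtColor(im,cv2.COLOR_RGB2HSV)
m=np.zeros(d.shape,np.uint8); m[195:225,332:362]=1
m&=((hsv[...,0]>105)&(hsv[...,0]<135)&(hsv[...,1]>90)).astype(np.uint8)
c=max(cv2.findContours(m,0,1)[0],key=len); e=cv2.fitEllipse(c); print('spacer',e,ray(K,T,*e[0],0.006), m.sum())
w=P[200:248,125:173]; mm=(w[...,2]>0.010)&(w[...,2]<.03); print(mm.sum(), w[mm].mean(0), (w[mm].max(0)+w[mm].min(0))/2,np.ptp(w[mm],axis=0))
w=P[170:225,225:280]; mm=(w[...,2]>0.085); print(mm.sum(), w[mm].mean(0),np.ptp(w[mm],axis=0))
```

```text
spr 0.923 0.001 [0.451 0.045 0.01 ]
hub 0.923 0.011 [ 0.509 -0.182  0.01 ]
spc 0.923 0.001 [ 0.477 -0.396  0.01 ]
bear 0.923 0.002 [ 0.366 -0.263  0.01 ]
dish 0.923 0.006 [ 0.689 -0.085  0.01 ]
bot 0.923 0.002 [0.642 0.053 0.01 ]
spacer ((337.9552307128906, 226.85682678222656), (16.00035858154297, 21.022844314575195), 0.0) [ 0.43927266 -0.37649108  0.006     ] 24
142 [0.45237453 0.04729367 0.01490839] [0.45227676 0.04738494 0.01544669] [0.04197636 0.04243245 0.01051789]
197 [ 0.49731063 -0.17841342  0.15271726] [0.12488603 0.04031774 0.83729902]
```

View pics/crops0.png

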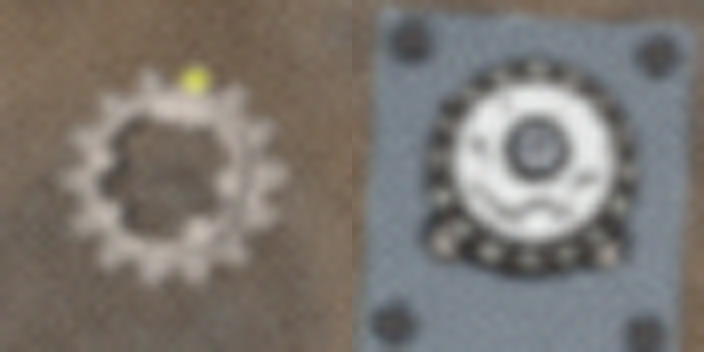

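```bash
cat >> h.py <<'E'
from scipy.spatial.transform import Rotation as Ro
def state(v=True):
    s=env.sense(); R=Ro.from_rotvec(s['tool_rot']).as_matrix(); 
    if v: print('t',round(s['t'],2),'grasp',(s['eef_pos']+R@[0,0,.147]).round(4),'yaw',np.degrees(np.arctan2(R[1,0],R[0,0])).round(2),'tilt',np.degrees(np.arccos(-R[2,2])).round(2),'q',s['q'].round(2),'F',s['contact_force'].round(1),'Tq',s['ft_torque'].round(2),'w',round(s['grip_width'],4))
    return s,R
def plan(g,yaw):
    """g: grasp point world; yaw deg of tool x in world, tool down"""
    s,R=state()
    a=np.radians(yaw); x=np.array([np.cos(a),np.sin(a),0]); z=np.array([0,0,-1.]); Rt=np.stack([x,np.cross(z,x),z],1)
    tcp=np.array(g)-Rt@[0,0,.147]; d=tcp-s['eef_pos']
    print('shift',(R.T@d).round(4).tolist(),'rot',Ro.from_matrix(R.T@Rt).as_rotvec().round(4).tolist(),'rows>=',max(np.linalg.norm(d)/.05,np.degrees(Ro.from_matrix(R.T@Rt).magnitude())/8.59))
E
python3 - <<'E'
from h import *
s,R=state(); print(R.round(3))
im,d,K,T=load('top0')
a=ray(K,T,149,224,.004)
b=ray(K,T,151.6,212,.004); print('dot dir',np.degrees(np.arctan2(*(b-a)[1::-1])))
h=ray(K,T,250.8,193.5+.5,.1); print(h, ray(K,T,346.5,210,.006))
# wrist cam in tool
Kw,Tw=load('wrist0')[2:]; print('cam pos tool',R.T@(Tw[:3,3]-s['eef_pos']),'axis',R.T@Tw[:3,2])
for y in (90,-90): plan([.40,-.18,.22],y)
plan([.45,.047,.15],90-12)
E
```

```text
t 0.15 grasp [ 0.1598 -0.6038  0.2571] yaw -75.17 tilt 0.08 q [ 1.35  0.69 -0.19  1.57  0.16  0.9  -0.22] F [-0.2 -0.1 -0.4] Tq [0.07 0.02 0.05] w 0.0882
[[ 0.256 -0.967 -0.   ]
 [-0.967 -0.256  0.001]
 [-0.001  0.    -1.   ]]
dot dir -11.059869614500332
[ 0.50384636 -0.1786135   0.1       ] [ 0.4770718 -0.3977465  0.006    ]
cam pos tool [ 0.00021119 -0.08099863  0.02090191] axis [-0.00173261  0.31005729  0.9507163 ]
t 0.15 grasp [ 0.1598 -0.6038  0.2571] yaw -75.17 tilt 0.08 q [ 1.35  0.69 -0.19  1.57  0.16  0.9  -0.22] F [-0.2 -0.1 -0.4] Tq [0.07 0.02 0.05] w 0.0882
shift [-0.3483, -0.3407, 0.0376] rot [-0.002, 0.0004, -2.8827] rows>= 19.227858958294238
t 0.15 grasp [ 0.1598 -0.6038  0.2571] yaw -75.17 tilt 0.08 q [ 1.35  0.69 -0.19  1.57  0.16  0.9  -0.22] F [-0.2 -0.1 -0.4] Tq [0.07 0.02 0.05] w 0.0882
shift [-0.3483, -0.3407, 0.0376] rot [0.0003, 0.0014, 0.2589] rows>= 9.773078949328196
t 0.15 grasp [ 0.1598 -0.6038  0.2571] yaw -75.17 tilt 0.08 q [ 1.35  0.69 -0.19  1.57  0.16  0.9  -0.22] F [-0.2 -0.1 -0.4] Tq [0.07 0.02 0.05] w 0.0882
shift [-0.5548, -0.4471, 0.1078] rot [-0.0018, 0.0006, -2.6733] rows>= 17.83088607653805
```

Run:
```python
from h import *
plan([.495,-.179,.20],-90)
```

```text
t 0.15 grasp [ 0.1598 -0.6038  0.2571] yaw -75.17 tilt 0.08 q [ 1.35  0.69 -0.19  1.57  0.16  0.9  -0.22] F [-0.2 -0.1 -0.4] Tq [0.07 0.02 0.05] w 0.0882
shift [-0.3249, -0.4328, 0.0575] rot [0.0003, 0.0014, 0.2589] rows>= 10.884244567205796
```

```bash
python3 -m handwheel '[[[-0.325,-0.433,0.0575],[0,0.001,0.259]],[[-0.325,-0.433,0.0575],[0,0.001,0.259]],[[-0.325,-0.433,0.0575],[0,0.001,0.259]],[[-0.325,-0.433,0.0575],[0,0.001,0.259]],[[-0.325,-0.433,0.0575],[0,0.001,0.259]],[[-0.325,-0.433,0.0575],[0,0.001,0.259]],[[-0.325,-0.433,0.0575],[0,0.001,0.259]],[[-0.325,-0.433,0.0575],[0,0.001,0.259]],[[-0.325,-0.433,0.0575],[0,0.001,0.259]],[[-0.325,-0.433,0.0575],[0,0.001,0.259]],[[-0.325,-0.433,0.0575],[0,0.001,0.259]],[[-0.325,-0.433,0.0575],[0,0.001,0.259]]]' 0.088 20; python3 -c "
from h import *
state()"
```

```text
t: 1.35
eef_pos: [0.4995, -0.1721, 0.3466]
tool_rot: [-2.231, 2.205, 0.0]
contact_force: [0.5, -0.1, 0.2]
grip_width: 0.0879
t 1.35 grasp [ 0.5    -0.1716  0.1996] yaw -89.3 tilt 0.28 q [ 0.26  0.65 -0.03  1.92  0.02  0.57 -1.34] F [ 0.5 -0.1  0.2] Tq [-0.    0.07  0.02] w 0.0879
```

```bash
python3 -m handwheel '[[[0.007,0.004,0],[0,0,0.01]],[[0.007,0.004,0],[0,0,0.01]]]'
python3 - <<'E'
from h import *
state()
im,d,K,T=shot('wrist','w1'); save('w1b',cv2.resize(im,None,fx=1.5,fy=1.5,interpolation=cv2.INTER_CUBIC))
print(d.min(),d.max())
E
```

```text
t: 1.55
eef_pos: [0.4898, -0.1887, 0.3471]
tool_rot: [2.203, -2.235, 0.001]
contact_force: [-1.1, 0.0, 0.2]
grip_width: 0.0878
t 1.55 grasp [ 0.4895 -0.1891  0.2001] yaw -90.83 tilt 0.19 q [ 0.29  0.64 -0.02  1.93  0.02  0.57 -1.33] F [-1.1  0.   0.2] Tq [-0.05  0.01  0.04] w 0.0878
0.0 1.475764
```

View pics/w1b.png

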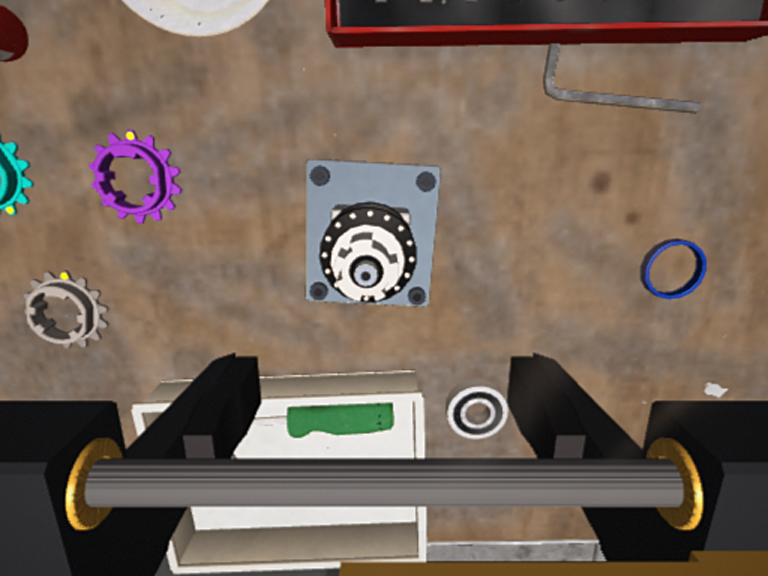

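The wrist view (pixels at 1.5x) shows the hub top at (366,262), steel sprocket at (66,310) with its dot at (64,275), and blue ring at (674,268). The sprockets at (135,175) and (8,180) are purple and turquoise.

Run:
```python
from h import *
im,d,K,T=load('w1')
cr=lambda u,v,r,s:cv2.resize(im[v-r:v+r,max(u-r,0):max(u-r,0)+2*r],None,fx=s,fy=s,interpolation=cv2.INTER_CUBIC)
save('w1c',np.hstack([cr(245,172,38,5),cr(44,207,38,5)])); 
P=pts(d,K,T)
w=P[130:205,200:285]; z=w[...,2]
for lo,hi in((.093,.1),(.1015,.11),(.09,.1)):
    m=(z>lo)&(z<hi); print(m.sum(),w[m].mean(0).round(4),((w[m].max(0)+w[m].min(0))/2).round(4),np.ptp(w[m],axis=0).round(4))
w=P[170:240,5:80];z=w[...,2]
for lo,hi in((.0115,.018),(.002,.007)):
    m=(z>lo)&(z<hi); print('spr',m.sum(),w[m].mean(0).round(4),((w[m].max(0)+w[m].min(0))/2).round(4),np.ptp(w[m],axis=0).round(4))
    (cx,cy),r=cv2.minEnclosingCircle((w[m][:,:2]*1000).astype(np.float32)); print(cx,cy,r)
hsv=cv2.cvtColor(im,cv2.COLOR_RGB2HSV)
m=((hsv[...,0]>22)&(hsv[...,0]<35)&(hsv[...,1]>150)&(hsv[...,2]>120)); m[:,80:]=0;m[:165]=0;m[240:]=0
v,u=np.nonzero(m);print('dot px',u.mean(),v.mean(),m.sum(),ray(K,T,u.mean(),v.mean(),.004))
w=P[150:210,420:480];z=w[...,2];m=(z>.005)&(z<.014)
pp=(w[m][:,:2]*1000).astype(np.float32); print('spc',m.sum(),cv2.minEnclosingCircle(pp),w[m].mean(0))
```

```text
986 [ 0.5065 -0.1799  0.0961] [ 0.5066 -0.1805  0.0965] [0.0331 0.0323 0.0069]
184 [ 0.5064 -0.1801  0.104 ] [ 0.506  -0.1802  0.1039] [0.0113 0.0113 0.0038]
1031 [ 0.5069 -0.1798  0.0959] [ 0.5066 -0.1805  0.095 ] [0.0331 0.0323 0.0099]
spr 579 [0.4543 0.0476 0.0133] [0.4532 0.0479 0.0136] [0.0447 0.0452 0.0042]
452.28253173828125 48.2849006652832 23.352449417114258
spr 681 [0.4568 0.0416 0.0037] [0.4532 0.0481 0.0045] [0.0607 0.0614 0.005 ]
453.4128112792969 47.501102447509766 31.372051239013672
dot px 42.25 183.45 20 [0.47991863 0.04220792 0.004     ]
spc 376 ((478.56561279296875, -397.3247985839844), 22.231599807739258) [ 0.47895559 -0.39718574  0.00654319]
```

View pics/w1c.png

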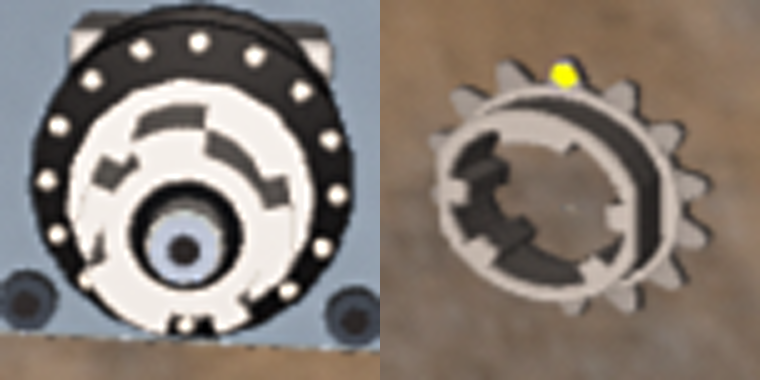

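Run:
```python
from h import *
im,d,K,T=load('w1'); c=np.array([.5065,-.1804])
# polar unwrap of the picture at plane z=.097
Ti=np.linalg.inv(T)
P=pts(d,K,T)
def samp(r,a,z=.0965):
    p=np.stack([c[0]+r*np.cos(a),c[1]+r*np.sin(a),np.full_like(a,z),np.ones_like(a)])
    q=K@(Ti@p)[:3]; return q[0]/q[2],q[1]/q[2]
A=np.radians(np.arange(-180,180,4))
for r in (.0138,.0148,.0158):
    u,v=samp(r,A); ui,vi=u.round().astype(int),v.round().astype(int)
    g=im[vi,ui].mean(-1); zz=P[vi,ui,2]
    print(r); print(' '.join(f'{int(np.degrees(a).round())}:{int(x)}/{int(y*1000)}' for a,x,y in zip(A,g,zz)))
```

```text
0.0138
-180:225/65 -176:144/64 -172:116/65 -168:88/65 -164:237/96 -160:239/96 -156:235/96 -152:239/96 -148:189/96 -144:102/92 -140:111/86 -136:236/74 -132:233/76 -128:232/75 -124:234/75 -120:236/75 -116:236/96 -112:236/97 -108:235/95 -104:236/96 -100:236/96 -96:236/97 -92:236/96 -88:236/95 -84:237/97 -80:240/96 -76:240/96 -72:77/90 -68:80/89 -64:79/86 -60:69/84 -56:78/80 -52:73/83 -48:68/85 -44:70/86 -40:75/87 -36:77/88 -32:81/87 -28:84/87 -24:81/90 -20:83/87 -16:79/89 -12:208/97 -8:244/96 -4:241/95 0:240/96 4:240/96 8:239/95 12:239/96 16:239/95 20:239/96 24:241/96 28:240/96 32:179/95 36:62/88 40:68/89 44:66/88 48:77/82 52:82/86 56:75/89 60:102/94 64:241/96 68:238/96 72:237/96 76:238/95 80:238/96 84:238/75 88:204/75 92:137/78 96:120/82 100:123/86 104:101/90 108:155/96 112:240/96 116:238/95 120:236/97 124:235/96 128:236/95 132:235/96 136:235/96 140:235/96 144:235/95 148:235/96 152:235/96 156:235/96 160:235/96 164:240/96 168:104/65 172:84/64 176:153/65
0.0148
-180:166/65 -176:71/65 -172:27/65 -168:19/64 -164:233/95 -160:239/95 -156:235/97 -152:237/97 -148:238/96 -144:93/91 -140:74/65 -
[... 1100 characters left out ...]
/96 -88:222/96 -84:237/97 -80:234/95 -76:203/96 -72:86/93 -68:75/87 -64:80/82 -60:79/80 -56:173/77 -52:244/74 -48:245/74 -44:242/76 -40:242/74 -36:184/75 -32:185/76 -28:117/78 -24:161/76 -20:117/77 -16:78/81 -12:150/78 -8:238/95 -4:238/96 0:236/96 4:238/96 8:235/96 12:213/95 16:246/97 20:209/97 24:239/97 28:216/95 32:242/74 36:246/75 40:250/73 44:116/78 48:78/82 52:80/86 56:79/90 60:89/94 64:241/96 68:240/95 72:234/96 76:236/95 80:237/95 84:238/74 88:246/75 92:243/76 96:249/75 100:221/75 104:196/75 108:86/93 112:237/95 116:240/95 120:239/95 124:239/96 128:243/97 132:241/95 136:242/96 140:242/95 144:239/95 148:241/95 152:238/96 156:240/96 160:241/96 164:250/95 168:131/65 172:118/65 176:239/65
```

Run:
```python
from h import *
plan([.4533,.0478,.09],-101.9)
```

```text
t 1.6 grasp [ 0.4897 -0.1889  0.2003] yaw -90.85 tilt 0.16 q [ 0.29  0.64 -0.02  1.93  0.02  0.57 -1.33] F [-0.3  0.3  1.1] Tq [ 0.04 -0.   -0.  ] w 0.0878
shift [-0.2361, 0.0399, 0.1097] rot [0.001, -0.0025, 0.1929] rows>= 5.2675824529816335
```

```bash
python3 -m handwheel '[[[-0.236,0.040,0.110],[0.001,-0.002,0.193]],[[-0.236,0.040,0.110],[0.001,-0.002,0.193]],[[-0.236,0.040,0.110],[0.001,-0.002,0.193]],[[-0.236,0.040,0.110],[0.001,-0.002,0.193]],[[-0.236,0.040,0.110],[0.001,-0.002,0.193]],[[-0.236,0.040,0.110],[0.001,-0.002,0.193]],[[-0.236,0.040,0.110],[0.001,-0.002,0.193]],[[-0.236,0.040,0.110],[0.001,-0.002,0.193]],[[-0.236,0.040,0.110],[0.001,-0.002,0.193]],[[-0.236,0.040,0.110],[0.001,-0.002,0.193]]]'
python3 - <<'E'
from h import *
plan([.4533,.0478,.09],-101.9)
plan([.4533,.0478,.026],-101.9)
im,d,K,T=shot('wrist','w2')
P=pts(d,K,T); c=np.array([.453,.048]); z=P[...,2]; near=np.hypot(P[...,0]-c[0],P[...,1]-c[1])<.035
m=near&(z>.0105)&(z<.0165); pp=(P[m][:,:2]*1000).astype(np.float32); print(m.sum(),cv2.minEnclosingCircle(pp),P[m].mean(0),P[m].min(0),P[m].max(0))
m=near&(z>.0015)&(z<.0165);pp=(P[m][:,:2]*1000).astype(np.float32); print(m.sum(),cv2.minEnclosingCircle(pp))
hsv=cv2.cvtColor(im,cv2.COLOR_RGB2HSV)
m=near&((hsv[...,0]>22)&(hsv[...,0]<35)&(hsv[...,1]>150)&(hsv[...,2]>120))
v,u=np.nonzero(m);print('dot px',u.mean(),v.mean(),m.sum(),ray(K,T,u.mean(),v.mean(),.004))
E
```

```text
t: 2.6
eef_pos: [0.4543, 0.0481, 0.2377]
tool_rot: [-1.979, 2.437, -0.003]
contact_force: [0.2, -0.7, 0.0]
grip_width: 0.0879
t 2.6 grasp [0.4547 0.0481 0.0907] yaw -101.86 tilt 0.17 q [-0.23  0.8   0.04  2.2  -0.19  0.14 -1.8 ] F [ 0.2 -0.7  0. ] Tq [0.03 0.01 0.03] w 0.0879
shift [0.0005, 0.0009, 0.0007] rot [-0.0029, 0.0006, 0.0008] rows>= 0.02448369440032406
t 2.6 grasp [0.4547 0.0481 0.0907] yaw -101.86 tilt 0.17 q [-0.23  0.8   0.04  2.2  -0.19  0.14 -1.8 ] F [ 0.2 -0.7  0. ] Tq [0.03 0.01 0.03] w 0.0879
shift [0.0005, 0.0011, 0.0647] rot [-0.0029, 0.0006, 0.0008] rows>= 1.293710880409958
1271 ((452.71173095703125, 47.9660758972168), 22.81613540649414) [0.45426519 0.04768648 0.01298776] [0.43004456 0.02611462 0.01051851] [0.47552776 0.07001803 0.01506375]
2875 ((452.8353271484375, 48.06876754760742), 30.929458618164062)
dot px 256.61764705882354 175.02941176470588 34 [0.47972066 0.04247252 0.004     ]
```

View pics/w2.png

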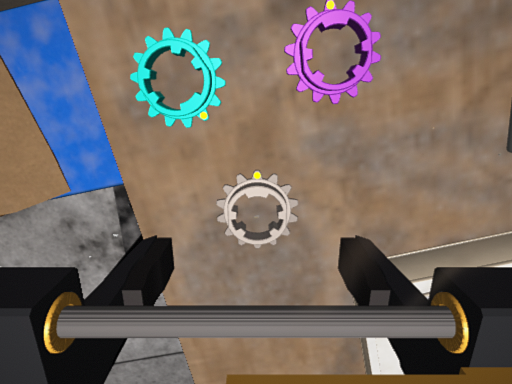

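The picture shows the steel sprocket centred between the open jaws, centre (257,211), dot (257,175). Measured: (0.4528, 0.0480), dot at −11.6°. Its height and diameter match the description.

```bash
python3 -m handwheel '[[[0.0,0.0015,0.03],[-0.003,0,0]],[[0.0,0.0015,0.05],[-0.003,0,0]],[[0.0,0.0015,0.064],[-0.003,0,0]],[[0.0,0.0015,0.064],[-0.003,0,0]],[[0.0,0.0015,0.064],[-0.003,0,0]]]'
python3 - <<'E'
from h import *
plan([.4528,.048,.026],-101.6)
E
```

```text
t: 3.15
eef_pos: [0.4579, 0.0503, 0.1768]
tool_rot: [1.981, -2.429, -0.011]
contact_force: [0.0, 0.5, 0.4]
grip_width: 0.088
t 3.15 grasp [0.4565 0.0504 0.0298] yaw -101.62 tilt 0.56 q [-0.23  0.94  0.04  2.19 -0.91  0.04 -1.07] F [0.  0.5 0.4] Tq [-0.03  0.    0.  ] w 0.088
shift [0.0033, 0.0045, 0.0039] rot [0.0098, -0.0011, -0.0004] rows>= 0.13600469051488961
```

```bash
cat >> h.py <<'E'
def plan2(g,yaw,rx=0.,off=.147):
    """g: world point to place tool-frame point (0,0,off); extra turn rx about tool x"""
    s,R=state()
    a=np.radians(yaw); x=np.array([np.cos(a),np.sin(a),0]); z=np.array([0,0,-1.]); Rt=np.stack([x,np.cross(z,x),z],1)@Ro.from_rotvec([rx,0,0]).as_matrix()
    d=np.array(g)-Rt@[0,0,off]-s['eef_pos']
    print('shift',(R.T@d).round(4).tolist(),'rot',Ro.from_matrix(R.T@Rt).as_rotvec().round(4).tolist())
E
python3 -m handwheel '[[[0,0,-0.02],[0,0,0]],[[0,0,-0.05],[0,0,0]],[[0,0,-0.06],[0,0,0]],[[0,0,-0.06],[0,0,0]],[[0,0,-0.06],[0,0,0]]]'
python3 - <<'E'
from h import *
plan2([.4528,.048,.026],-101.6,-.1)
plan2([.4528,.048,.06],-101.6,-.1)
E
```

```text
t: 3.65
eef_pos: [0.4584, 0.0508, 0.237]
tool_rot: [1.982, -2.429, -0.011]
contact_force: [-0.0, -0.1, 0.3]
grip_width: 0.0882
t 3.65 grasp [0.457  0.0509 0.09  ] yaw -101.56 tilt 0.55 q [-0.35  0.83  0.24  2.19 -0.86  0.23 -1.11] F [-0.  -0.1  0.3] Tq [0.07 0.02 0.03] w 0.0882
shift [0.0038, -0.0104, 0.0646] rot [-0.0905, -0.0008, 0.0006]
t 3.65 grasp [0.457  0.0509 0.09  ] yaw -101.56 tilt 0.55 q [-0.35  0.83  0.24  2.19 -0.86  0.23 -1.11] F [-0.  -0.1  0.3] Tq [0.07 0.02 0.03] w 0.0882
shift [0.0038, -0.0101, 0.0306] rot [-0.0905, -0.0008, 0.0006]
```

```bash
python3 -m handwheel '[[[0.0038,-0.010,0.0],[-0.09,0,0]],[[0.0038,-0.010,0.0],[-0.09,0,0]],[[0.0038,-0.010,0.02],[-0.09,0,0]],[[0.0038,-0.010,0.031],[-0.09,0,0]],[[0.0038,-0.010,0.031],[-0.09,0,0]],[[0.0038,-0.010,0.031],[-0.09,0,0]]]'
python3 - <<'E'
from h import *
plan2([.4528,.048,.026],-101.6,-.1)
E
```

```text
t: 4.25
eef_pos: [0.4666, 0.0452, 0.2056]
tool_rot: [1.944, -2.382, -0.119]
contact_force: [0.5, 0.0, -0.5]
grip_width: 0.0881
t 4.25 grasp [0.4521 0.048  0.0594] yaw -101.57 tilt 5.78 q [-0.34  0.91  0.27  2.13 -0.85  0.33 -1.1 ] F [ 0.5  0.  -0.5] Tq [ 0.07 -0.08 -0.  ] w 0.0881
shift [-0.0, -0.0039, 0.0331] rot [0.0009, -0.0011, 0.0004]
```

```bash
python3 -m handwheel '[[[0,-0.002,0.015],[0,0,0]],[[0,-0.004,0.028],[0,0,0]],[[0,-0.004,0.033],[0,0,0]],[[0,-0.004,0.033],[0,0,0]],[[0,-0.004,0.033],[0,0,0]]]'
python3 - <<'E'
from h import *
plan2([.4528,.048,.026],-101.6,-.1)
im,*_=shot('wrist','w3')
E
```

```text
t: 4.75
eef_pos: [0.4677, 0.0451, 0.1731]
tool_rot: [1.945, -2.382, -0.118]
contact_force: [-0.5, -0.2, 0.7]
grip_width: 0.0879
t 4.75 grasp [0.4533 0.0479 0.0268] yaw -101.54 tilt 5.71 q [-0.29  0.96  0.19  2.13 -0.89  0.24 -1.07] F [-0.5 -0.2  0.7] Tq [ 0.01 -0.09  0.01] w 0.0879
shift [0.0002, 0.0004, 0.0009] rot [-0.0004, -0.001, 0.0009]
```

View pics/w3.png

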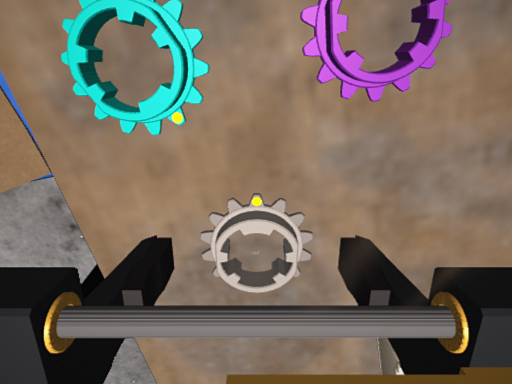

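The sprocket sits centred between the jaws at (256,250). Closing.

```bash
python3 -m handwheel '[[[0,0,0.001],[0,0,0]],[[0,0,0.001],[0,0,0]],[[0,0,0.001],[0,0,0]],[[0,0,0.001],[0,0,0]],[[0,0,0.001],[0,0,0]],[[0,0,0.001],[0,0,0]],[[0,0,0.001],[0,0,0]]]' 0.03 35
python3 - <<'E'
from h import *
state()
E
```

```text
t: 5.5
eef_pos: [0.4675, 0.0451, 0.1716]
tool_rot: [1.945, -2.382, -0.118]
contact_force: [-0.1, -0.6, -0.1]
grip_width: 0.0415
t 5.5 grasp [0.4531 0.0479 0.0254] yaw -101.54 tilt 5.74 q [-0.29  0.97  0.18  2.13 -0.89  0.24 -1.07] F [-0.1 -0.6 -0.1] Tq [-0.02 -0.06 -0.03] w 0.0415
```

```bash
python3 -m handwheel '[[[0,0.002,-0.02],[0,0,0]],[[0,0.006,-0.06],[0,0,0]],[[0,0.010,-0.1],[0,0,0]],[[0,0.014,-0.14],[0,0,0]],[[0,0.014,-0.14],[0,0,0]],[[0,0.014,-0.14],[0,0,0]]]'
python3 - <<'E'
from h import *
plan2([.5065,-.1804,.166],-101.6,0)
plan2([.5065,-.1804,.166],-133,0)
im,*_=shot('wrist','w4')
E
```

```text
t: 6.1
eef_pos: [0.4675, 0.0458, 0.3124]
tool_rot: [1.946, -2.382, -0.118]
contact_force: [-0.0, 0.5, -2.1]
grip_width: 0.0412
t 6.1 grasp [0.4532 0.0486 0.1662] yaw -101.49 tilt 5.69 q [-0.49  0.74  0.52  2.09 -0.69  0.6  -1.23] F [-0.   0.5 -2.1] Tq [ 0.02 -0.13  0.04] w 0.0412
shift [0.2139, -0.0828, -0.0087] rot [0.0993, -0.0004, 0.0019]
t 6.1 grasp [0.4532 0.0486 0.1662] yaw -101.49 tilt 5.69 q [-0.49  0.74  0.52  2.09 -0.69  0.6  -1.23] F [-0.   0.5 -2.1] Tq [ 0.02 -0.13  0.04] w 0.0412
shift [0.2139, -0.0828, -0.0087] rot [0.0967, -0.0276, 0.5494]
```

View pics/w4.png

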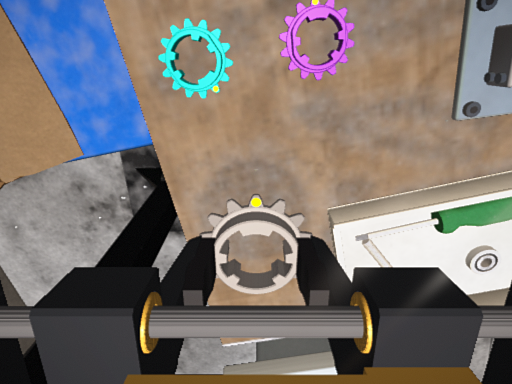

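The sprocket is held level in the pads (centre ~(256,250), dot (256,202)). Next I measure where it sits in the tool frame.

Run:
```python
from h import *
s,R=state(); im,d,K,T=load('w4')
P=pts(d,K,T); g=s['eef_pos']+R@[0,0,.147]
near=(np.hypot(P[...,0]-.453,P[...,1]-.048)<.036)&(P[...,2]>.13)&(P[...,2]<.165)
hsv=cv2.cvtColor(im,cv2.COLOR_RGB2HSV); near&=(im.mean(-1)>110)&(hsv[...,1]<70)
q=P[near]; h=np.histogram(q[:,2],bins=np.arange(.135,.165,.001)); print(list(zip(h[1].round(3),h[0])))
for lo,hi in((.151,.158),(.14,.147)):
    m=(q[:,2]>lo)&(q[:,2]<hi); p=q[m]
    (cx,cy),r=cv2.minEnclosingCircle((p[:,:2]*1000).astype(np.float32)); A=np.c_[p[:,:2]-p[:,:2].mean(0),np.ones(len(p))]; co=np.linalg.lstsq(A,p[:,2],rcond=None)[0]
    print(m.sum(),cx,cy,r,p.mean(0),'slope',co, 'tool', R.T@(np.array([cx/1000,cy/1000,p[:,2].mean()])-s['eef_pos']))
```

```text
t 6.15 grasp [0.4526 0.0486 0.1653] yaw -101.5 tilt 5.82 q [-0.49  0.74  0.52  2.09 -0.69  0.6  -1.23] F [-0.3  0.2 -3.2] Tq [ 0.03 -0.09 -0.04] w 0.0414
[(np.float64(0.135), np.int64(0)), (np.float64(0.136), np.int64(0)), (np.float64(0.137), np.int64(0)), (np.float64(0.138), np.int64(0)), (np.float64(0.139), np.int64(1)), (np.float64(0.14), np.int64(1)), (np.float64(0.141), np.int64(12)), (np.float64(0.142), np.int64(229)), (np.float64(0.143), np.int64(612)), (np.float64(0.144), np.int64(356)), (np.float64(0.145), np.int64(46)), (np.float64(0.146), np.int64(6)), (np.float64(0.147), np.int64(2)), (np.float64(0.148), np.int64(4)), (np.float64(0.149), np.int64(3)), (np.float64(0.15), np.int64(0)), (np.float64(0.151), np.int64(2)), (np.float64(0.152), np.int64(99)), (np.float64(0.153), np.int64(1040)), (np.float64(0.154), np.int64(825)), (np.float64(0.155), np.int64(44)), (np.float64(0.156), np.int64(0)), (np.float64(0.157), np.int64(1)), (np.float64(0.158), np.int64(0)), (np.float64(0.159), np.int64(0)), (np.float64(0.16), np.int64(0)), (np.float64(0.161), np.int64(0)), (np.float64(0.162), np.int64(0)), (np.float64(0.163), np.int64(0))]
2011 453.2077941894531 49.054771423339844 22.807823181152344 [0.45566491 0.04812021 0.15390965] slope [0.00079051 0.00381817 0.15390965] tool [-0.00057606 -0.00170121  0.15829554]
1262 452.9907531738281 48.62157440185547 31.287982940673828 [0.47083057 0.0454443  0.14365261] slope [-0.00092851  0.00331988  0.14365261] tool [-1.17286068e-04 -2.61519788e-03  1.68512970e-01]
```

Run:
```python
from h import *
plan2([.5063,-.1804,.16],-133,-.1)
```

```text
t 6.15 grasp [0.4526 0.0486 0.1653] yaw -101.5 tilt 5.82 q [-0.49  0.74  0.52  2.09 -0.69  0.6  -1.23] F [-0.3  0.2 -3.2] Tq [ 0.03 -0.09 -0.04] w 0.0414
shift [0.2215, -0.096, -0.0043] rot [0.0013, -0.0562, 0.5469]
```

```bash
python3 -m handwheel '[[[0.03,-0.013,-0.001],[0,-0.008,0.08]],[[0.07,-0.03,-0.001],[0,-0.016,0.16]],[[0.11,-0.048,-0.002],[0,-0.024,0.24]],[[0.15,-0.065,-0.003],[0.001,-0.032,0.32]],[[0.18,-0.078,-0.004],[0.001,-0.042,0.42]],[[0.205,-0.089,-0.004],[0.001,-0.05,0.5]],[[0.2215,-0.096,-0.0043],[0.0013,-0.0562,0.547]],[[0.2215,-0.096,-0.0043],[0.0013,-0.0562,0.547]],[[0.2215,-0.096,-0.0043],[0.0013,-0.0562,0.547]],[[0.2215,-0.096,-0.0043],[0.0013,-0.0562,0.547]]]'
python3 - <<'E'
from h import *
plan2([.5063,-.1804,.16],-133,-.1)
im,*_=shot('wrist','w5')
E
```

```text
t: 7.15
eef_pos: [0.5172, -0.1889, 0.3065]
tool_rot: [1.239, -2.841, -0.145]
contact_force: [-0.1, 0.1, -2.9]
grip_width: 0.0415
t 7.15 grasp [ 0.5065 -0.1786  0.1603] yaw -132.88 tilt 5.82 q [-0.07  0.85  0.64  1.86 -0.74  0.8  -1.31] F [-0.1  0.1 -2.9] Tq [-0.  -0.1  0. ] w 0.0415
shift [0.0012, -0.0009, 0.0002] rot [0.0016, 0.0014, 0.0022]
```

View pics/w5.png

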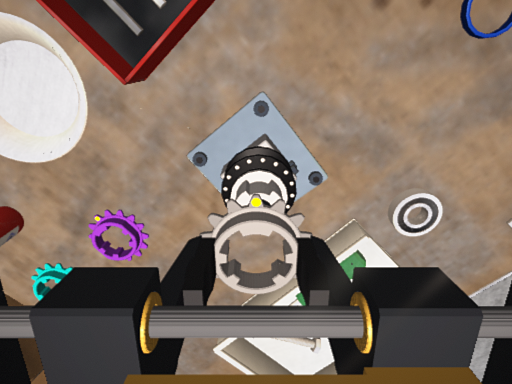

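The sprocket (centre (257,250), dot (257,202)) is above and in front of the hub in this oblique view, with its dot over the wide gap. Now I measure the sprocket's centre and its level.

```bash
cat >> h.py <<'E'
def spr(n,s,R):
    im,d,K,T=load(n); P=pts(d,K,T); g=s['eef_pos']+R@[0,0,.147]; zt=g[2]-.0114
    hsv=cv2.cvtColor(im,cv2.COLOR_RGB2HSV)
    for lo,hi,nm in((zt-.002,zt+.003,'collar'),(zt-.0125,zt-.008,'disc')):
        m=(np.hypot(P[...,0]-g[0],P[...,1]-g[1])<.036)&(P[...,2]>lo)&(P[...,2]<hi)&(im.mean(-1)>110)&(hsv[...,1]<70)
        p=P[m]; (cx,cy),r=cv2.minEnclosingCircle((p[:,:2]*1000).astype(np.float32)); A=np.c_[p[:,:2]-p[:,:2].mean(0),np.ones(len(p))]; co=np.linalg.lstsq(A,p[:,2],rcond=None)[0]
        print(nm,m.sum(),round(cx,1),round(cy,1),round(r,1),'z',p[:,2].mean().round(4),'slope',co[:2].round(3),'rel g',np.round([cx/1000-g[0],cy/1000-g[1]],4))
    m=(hsv[...,0]>22)&(hsv[...,0]<35)&(hsv[...,1]>150)&(hsv[...,2]>120)&(np.hypot(P[...,0]-g[0],P[...,1]-g[1])<.036)
    v,u=np.nonzero(m);w=ray(K,T,u.mean(),v.mean(),zt-.01); print('dot',w.round(4),'ang',np.degrees(np.arctan2(w[1]-cy/1000,w[0]-cx/1000)).round(1))
E
python3 - <<'E'
from h import *
s,R=state(); spr('w5',s,R)
# hub centre from visible freehub points
im,d,K,T=load('w5');P=pts(d,K,T)
c=np.array([.5065,-.1804]);m=(np.hypot(*(P[...,:2]-c).transpose(2,0,1))<.021)&(P[...,2]>.093)&(P[...,2]<.1);print(m.sum(),P[m].mean(0),P[m].min(0),P[m].max(0))
E
```

```text
t 7.2 grasp [ 0.5066 -0.1788  0.1605] yaw -132.88 tilt 5.79 q [-0.07  0.85  0.64  1.86 -0.74  0.8  -1.31] F [ 0.5 -0.2 -1.3] Tq [-0.09 -0.07 -0.05] w 0.0412
collar 1911 506.7 -178.2 22.9 z 0.1481 slope [0.001 0.003] rel g [0.0001 0.0006]
disc 1199 506.3 -178.2 31.1 z 0.1378 slope [-0.     0.006] rel g [-0.0003  0.0005]
dot [ 0.5268 -0.1972  0.1391] ang -42.8
422 [ 0.51338617 -0.18643837  0.09583644] [ 0.50203257 -0.19710956  0.09305231] [ 0.52303851 -0.17421751  0.09804802]
```

Run:
```python
from h import *
s,R=state(False)
print((R.T@np.array([0,-.0022,-.033])).round(4),'unit down',(R.T@[0,0,-1]).round(4),'x',(R.T@[1,0,0]).round(3),'y',(R.T@[0,1,0]).round(3))
```

```text
[ 0.0017 -0.0048  0.0327] unit down [ 0.0015 -0.1008  0.9949] x [-0.68  -0.729 -0.073] y [-0.733  0.677  0.07 ]
```

```bash
python3 -m handwheel '[[[0.0017,-0.0025,0.01],[0,0,0]],[[0.0017,-0.004,0.025],[0,0,0]],[[0.0017,-0.0048,0.0327],[0,0,0]],[[0.0017,-0.0048,0.0327],[0,0,0]],[[0.0017,-0.0048,0.0327],[0,0,0]]]'
python3 - <<'E'
from h import *
s,R=state(); shot('wrist','w6'); spr('w6',s,R)
E
```

```text
t: 7.7
eef_pos: [0.5172, -0.1932, 0.2738]
tool_rot: [1.234, -2.842, -0.142]
contact_force: [-0.9, -0.2, -2.3]
grip_width: 0.0413
t 7.7 grasp [ 0.5065 -0.1832  0.1275] yaw -133.05 tilt 5.7 q [-0.04  0.9   0.6   1.87 -0.79  0.73 -1.27] F [-0.9 -0.2 -2.3] Tq [-0.04 -0.14  0.06] w 0.0413
collar 1951 506.5 -183.0 22.9 z 0.1154 slope [0.002 0.003] rel g [-0.0001  0.0003]
disc 1420 506.4 -182.9 31.2 z 0.105 slope [ 0.016 -0.007] rel g [-0.0001  0.0004]
dot [ 0.5268 -0.2018  0.1061] ang -42.9
```

View pics/w6.png

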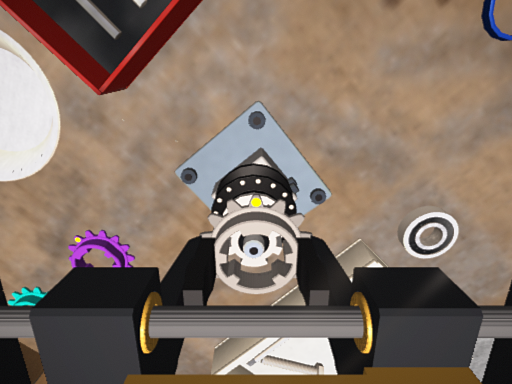

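```bash
python3 -m handwheel '[[[-0.0019,0.0018,0],[0,0,0]],[[-0.0019,0.0018,0],[0,0,0]],[[-0.0019,0.0018,0],[0,0,0]],[[-0.0019,0.0018,0],[0,0,0]],[[-0.0019,0.0018,0],[0,0,0]]]'
python3 - <<'E'
from h import *
s,R=state(); shot('wrist','w7'); spr('w7',s,R)
im,d,K,T=load('w7'); save('w7c',cv2.resize(im[195:300,205:310],None,fx=6,fy=6,interpolation=cv2.INTER_CUBIC))
E
```

```text
t: 8.25
eef_pos: [0.5173, -0.1906, 0.2745]
tool_rot: [1.235, -2.843, -0.141]
contact_force: [1.0, -0.4, -2.7]
grip_width: 0.0411
t 8.25 grasp [ 0.5068 -0.1807  0.1282] yaw -133.04 tilt 5.65 q [-0.05  0.9   0.6   1.88 -0.79  0.73 -1.28] F [ 1.  -0.4 -2.7] Tq [ 0.02 -0.12  0.  ] w 0.0411
collar 1956 506.7 -180.3 22.8 z 0.116 slope [ 0.003 -0.001] rel g [-0.0001  0.0003]
disc 1349 507.0 -180.1 31.1 z 0.1057 slope [ 0.013 -0.007] rel g [0.0002 0.0005]
dot [ 0.527  -0.1992  0.1068] ang -43.6
```

View pics/w7c.png

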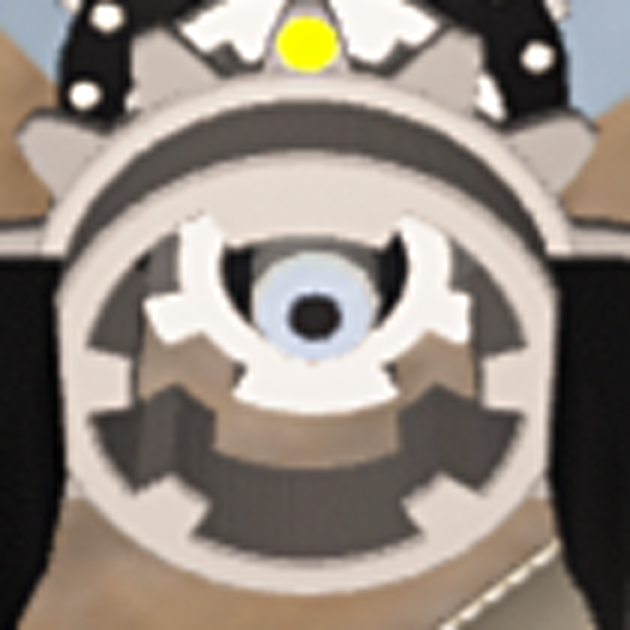

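The spline gaps and sprocket teeth look symmetric about the dot's direction, and the centre is (506.7, −180.3) mm, so both are aligned. I lower it slowly.

```bash
python3 -m handwheel '[[[0,-0.0001,0.001],[0,0,0]],[[0,-0.0002,0.002],[0,0,0]],[[0,-0.0003,0.003],[0,0,0]],[[0,-0.0004,0.004],[0,0,0]],[[0,-0.0005,0.005],[0,0,0]],[[0,-0.0005,0.005],[0,0,0]]]'; python3 -c "
from h import *
state()"; python3 -m handwheel '[[[0,-0.0001,0.001],[0,0,0]],[[0,-0.0002,0.002],[0,0,0]],[[0,-0.0002,0.002],[0,0,0]]]'; python3 -c "
from h import *
state()"
```

```text
t: 8.9
eef_pos: [0.5173, -0.1905, 0.2692]
tool_rot: [1.235, -2.843, -0.141]
contact_force: [-0.0, 1.0, -2.4]
grip_width: 0.0413
t 8.9 grasp [ 0.5067 -0.1806  0.1229] yaw -133.04 tilt 5.67 q [-0.05  0.9   0.59  1.88 -0.8   0.72 -1.27] F [-0.   1.  -2.4] Tq [ 0.03 -0.04 -0.05] w 0.0413
t: 9.2
eef_pos: [0.5173, -0.1905, 0.2672]
tool_rot: [1.235, -2.843, -0.141]
contact_force: [0.4, 0.3, -2.2]
grip_width: 0.0415
t 9.2 grasp [ 0.5067 -0.1806  0.1209] yaw -133.04 tilt 5.67 q [-0.04  0.91  0.59  1.88 -0.8   0.72 -1.27] F [ 0.4  0.3 -2.2] Tq [ 0.   -0.03  0.02] w 0.0415
```

```bash
python3 -m handwheel '[[[0,-0.0001,0.001],[0,0,0]],[[0,-0.0002,0.002],[0,0,0]],[[0,-0.0002,0.002],[0,0,0]]]'; python3 -m handwheel '[[[0,-0.0001,0.001],[0,0,0]],[[0,-0.0002,0.002],[0,0,0]],[[0,-0.0002,0.002],[0,0,0]]]'; python3 -c "
from h import *
state()"
```

```text
t: 9.5
eef_pos: [0.5173, -0.1905, 0.2652]
tool_rot: [1.235, -2.843, -0.141]
contact_force: [0.3, -0.0, -1.9]
grip_width: 0.0412
t: 9.8
eef_pos: [0.5173, -0.1905, 0.2632]
tool_rot: [1.235, -2.843, -0.141]
contact_force: [-0.3, 0.6, -2.6]
grip_width: 0.0413
t 9.8 grasp [ 0.5067 -0.1805  0.1169] yaw -133.04 tilt 5.67 q [-0.04  0.91  0.59  1.88 -0.8   0.71 -1.26] F [-0.3  0.6 -2.6] Tq [-0.01 -0.1  -0.01] w 0.0413
```

It has entered the splines about 6 mm with no resistance. I continue down.

```bash
M='x'; python3 -m handwheel '[[[0,-0.0001,0.001],[0,0,0]],[[0,-0.0002,0.002],[0,0,0]],[[0,-0.0003,0.003],[0,0,0]],[[0,-0.0004,0.004],[0,0,0]],[[0,-0.0005,0.005],[0,0,0]],[[0,-0.0005,0.005],[0,0,0]]]'; python3 -m handwheel '[[[0,-0.0001,0.001],[0,0,0]],[[0,-0.0002,0.002],[0,0,0]],[[0,-0.0003,0.003],[0,0,0]],[[0,-0.0004,0.004],[0,0,0]],[[0,-0.0005,0.005],[0,0,0]],[[0,-0.0005,0.005],[0,0,0]]]'; python3 -c "
from h import *
state()"
```

```text
t: 10.4
eef_pos: [0.5173, -0.1905, 0.2581]
tool_rot: [1.235, -2.843, -0.141]
contact_force: [0.9, -0.3, -2.5]
grip_width: 0.0414
t: 11.0
eef_pos: [0.5173, -0.1905, 0.2532]
tool_rot: [1.235, -2.843, -0.141]
contact_force: [0.3, -0.3, -1.9]
grip_width: 0.0412
t 11.0 grasp [ 0.5067 -0.1806  0.1069] yaw -133.05 tilt 5.67 q [-0.03  0.93  0.57  1.89 -0.82  0.69 -1.25] F [ 0.3 -0.3 -1.9] Tq [-0.02 -0.07 -0.02] w 0.0412
```

```bash
python3 -m handwheel '[[[0,-0.0001,0.001],[0,0,0]],[[0,-0.0002,0.002],[0,0,0]],[[0,-0.0003,0.003],[0,0,0]],[[0,-0.0004,0.004],[0,0,0]],[[0,-0.0004,0.004],[0,0,0]]]'; python3 -m handwheel '[[[0,0,0.0005],[0,0,0]],[[0,-0.0001,0.001],[0,0,0]],[[0,-0.0001,0.001],[0,0,0]]]'; python3 -c "
from h import *
state()"
```

```text
t: 11.5
eef_pos: [0.5173, -0.1906, 0.2491]
tool_rot: [1.235, -2.843, -0.141]
contact_force: [0.3, -0.3, -2.3]
grip_width: 0.0414
t: 11.8
eef_pos: [0.5173, -0.1906, 0.2482]
tool_rot: [1.235, -2.843, -0.141]
contact_force: [-0.7, -0.2, -2.3]
grip_width: 0.0415
t 11.8 grasp [ 0.5068 -0.1806  0.1019] yaw -133.05 tilt 5.66 q [-0.03  0.93  0.56  1.89 -0.83  0.68 -1.25] F [-0.7 -0.2 -2.3] Tq [-0.04 -0.08 -0.01] w 0.0415
```

```bash
python3 -m handwheel '[[[0,0,0.0005],[0,0,0]],[[0,-0.0001,0.001],[0,0,0]],[[0,-0.0001,0.001],[0,0,0]]]'
python3 - <<'E'
from h import *
s,R=state(); shot('wrist','w8'); spr('w8',s,R)
E
```

```text
t: 12.1
eef_pos: [0.5173, -0.1906, 0.2476]
tool_rot: [1.235, -2.843, -0.141]
contact_force: [-0.6, 0.5, 2.5]
grip_width: 0.0416
t 12.1 grasp [ 0.5068 -0.1806  0.1014] yaw -133.05 tilt 5.65 q [-0.03  0.93  0.56  1.89 -0.83  0.68 -1.25] F [-0.6  0.5  2.5] Tq [ 0.18  0.17 -0.01] w 0.0416
collar 1525 507.0 -180.1 22.8 z 0.0892 slope [-0.001  0.002] rel g [0.0001 0.0005]
disc 1228 507.2 -180.5 30.8 z 0.0789 slope [-0.001  0.006] rel g [0.0004 0.0002]
dot [ 0.5271 -0.1992  0.08  ] ang -43.2
```

It made contact at exactly the expected height (collar top 0.0899 → underside 0.076). I release it and retreat upward.

```bash
python3 -m handwheel '[[[0,0,0],[0,0,0]],[[0,0,0],[0,0,0]],[[0,0,0],[0,0,0]],[[0,0,0],[0,0,0]],[[0,0.002,-0.02],[0,0,0]],[[0,0.006,-0.06],[0,0,0]],[[0,0.010,-0.1],[0,0,0]],[[0,0.010,-0.1],[0,0,0]],[[0,0.010,-0.1],[0,0,0]]]' 0.088
python3 - <<'E'
from h import *
s,R=state(); im,d,K,T=shot('wrist','w9'); P=pts(d,K,T); c=np.array([.5067,-.1804])
rr=np.hypot(P[...,0]-c[0],P[...,1]-c[1])
for lo,hi in((.085,.093),(.076,.083)):
    m=(rr<.036)&(rr>.0175)&(P[...,2]>lo)&(P[...,2]<hi);p=P[m];A=np.c_[p[:,:2]-p[:,:2].mean(0),np.ones(len(p))]; print(m.sum(),p.mean(0),cv2.minEnclosingCircle((p[:,:2]*1000).astype(np.float32)),np.linalg.lstsq(A,p[:,2],rcond=None)[0])
plan2([.4785,-.3973,.10],-90,0)
E
```

```text
t: 13.05
eef_pos: [0.5174, -0.1905, 0.3483]
tool_rot: [1.236, -2.844, -0.14]
contact_force: [-0.4, -0.3, -0.3]
grip_width: 0.0881
t 13.05 grasp [ 0.5071 -0.1806  0.202 ] yaw -133.03 tilt 5.58 q [-0.1   0.8   0.7   1.83 -0.69  0.88 -1.36] F [-0.4 -0.3 -0.3] Tq [ 0.03 -0.13  0.  ] w 0.0881
770 [ 0.51041186 -0.18216089  0.08889283] ((506.8388366699219, -179.89739990234375), 22.77538299560547) [-0.00889892  0.00524229  0.08889283]
1047 [ 0.51343538 -0.18555941  0.07885258] ((506.6011657714844, -179.67022705078125), 31.261215209960938) [ 0.00435801 -0.00565856  0.07885258]
t 13.1 grasp [ 0.5065 -0.1801  0.201 ] yaw -133.03 tilt 5.71 q [-0.1   0.8   0.7   1.83 -0.69  0.88 -1.36] F [ 0.5  0.  -0.4] Tq [ 0.01 -0.08 -0.  ] w 0.0881
shift [0.1779, -0.1225, 0.0884] rot [0.0945, 0.0383, -0.7503]
```

View pics/w9.png

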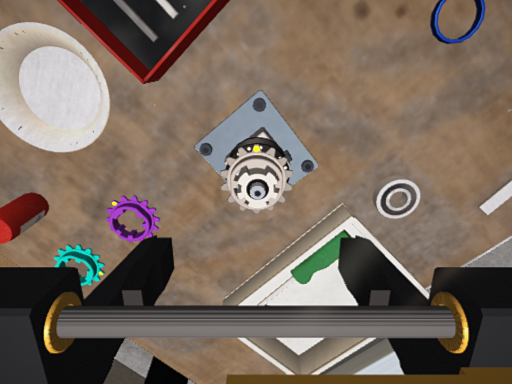

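The sprocket sits on the hub at (257,182), level and home: collar top 0.089 raw, centre (506.7, −180) mm. The spacer is at (458,18). Moving there.

```bash
python3 -m handwheel '[[[0.04,-0.03,0.02],[0.02,0.01,-0.12]],[[0.08,-0.055,0.035],[0.04,0.018,-0.26]],[[0.12,-0.08,0.05],[0.06,0.025,-0.4]],[[0.15,-0.105,0.07],[0.08,0.033,-0.54]],[[0.178,-0.1225,0.0884],[0.0945,0.038,-0.68]],[[0.178,-0.1225,0.0884],[0.0945,0.038,-0.75]],[[0.178,-0.1225,0.0884],[0.0945,0.038,-0.75]],[[0.178,-0.1225,0.0884],[0.0945,0.038,-0.75]],[[0.178,-0.1225,0.0884],[0.0945,0.038,-0.75]]]'
cat >> h.py <<'E'
def spc(n,c,lo,hi):
    im,d,K,T=load(n); P=pts(d,K,T); hsv=cv2.cvtColor(im,cv2.COLOR_RGB2HSV)
    m=(np.hypot(P[...,0]-c[0],P[...,1]-c[1])<.035)&(P[...,2]>lo)&(P[...,2]<hi)&(hsv[...,0]>105)&(hsv[...,0]<135)&(hsv[...,1]>90)
    p=P[m]; A=np.c_[p[:,:2]-p[:,:2].mean(0),np.ones(len(p))]
    print('spc',m.sum(),cv2.minEnclosingCircle((p[:,:2]*1000).astype(np.float32)),'zmed',np.median(p[:,2]).round(4),'slope',np.linalg.lstsq(A,p[:,2],rcond=None)[0][:2].round(3))
E
python3 - <<'E'
from h import *
state(); shot('wrist','w10'); spc('w10',[.4785,-.3973],.0055,.012)
plan2([.4785,-.3973,.022],-90,0)
E
```

```text
t: 14.0
eef_pos: [0.4792, -0.3966, 0.2473]
tool_rot: [-2.221, 2.221, 0.0]
contact_force: [0.6, 0.2, 0.9]
grip_width: 0.0881
t 14.0 grasp [ 0.4792 -0.3965  0.1003] yaw -90.0 tilt 0.04 q [ 0.42  0.93  0.36  1.71 -0.53  0.6  -0.48] F [0.6 0.2 0.9] Tq [-0.01 -0.    0.05] w 0.0881
spc 655 ((478.291015625, -397.99761962890625), 21.934186935424805) zmed 0.007 slope [0.004 0.003]
t 14.05 grasp [ 0.4794 -0.3966  0.1005] yaw -89.98 tilt 0.04 q [ 0.42  0.93  0.36  1.71 -0.53  0.6  -0.48] F [-0.2  0.1  0.6] Tq [ 0.02  0.01 -0.01] w 0.0879
shift [0.0007, 0.0008, 0.0785] rot [-0.0006, 0.0, 0.0004]
```

View pics/w10.png

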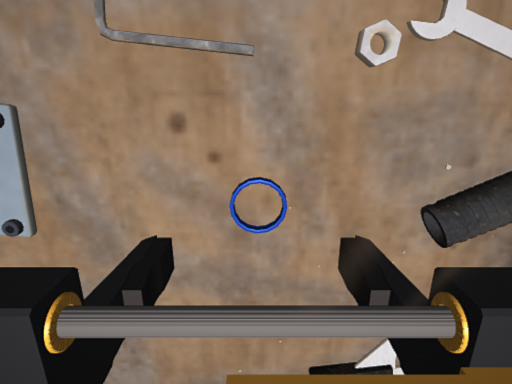

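The blue ring is flat at (258,205), with nothing near it. Centre (478.3, −398.0) mm, outside 44 mm.

```bash
python3 -m handwheel '[[[0.0012,0.001,0.04],[0,0,0]],[[0.0012,0.001,0.068],[0,0,0]],[[0.0012,0.001,0.078],[0,0,0]],[[0.0012,0.001,0.078],[0,0,0]],[[0.0012,0.001,0.078],[0,0,0]]]'; python3 -c "
from h import *
state()";  python3 -m handwheel '[[[0,0,0],[0,0,0]],[[0,0,0],[0,0,0]],[[0,0,0],[0,0,0]],[[0,0,0],[0,0,0]],[[0,0,0],[0,0,0]],[[0,0,0],[0,0,0]],[[0,0,0],[0,0,0]],[[0,0,0],[0,0,0]],[[0,0,-0.03],[0,0,0]],[[0,0,-0.06],[0,0,0]],[[0,0,-0.06],[0,0,0]]]' 0.03 15;python3 - <<'E'
from h import *
s,R=state(); shot('wrist','w11'); g=s['eef_pos']+R@[0,0,.147]; spc('w11',g,g[2]-.018,g[2]-.008)
E
```

```text
t: 14.55
eef_pos: [0.4781, -0.3993, 0.1707]
tool_rot: [2.221, -2.222, 0.004]
contact_force: [-0.8, -0.5, 0.5]
grip_width: 0.0878
t 14.55 grasp [ 0.4783 -0.3996  0.0237] yaw -90.02 tilt 0.14 q [ 0.46  1.04  0.29  1.71 -0.57  0.47 -0.43] F [-0.8 -0.5  0.5] Tq [-0.01  0.03 -0.01] w 0.0878
t: 15.65
eef_pos: [0.4784, -0.4004, 0.2331]
tool_rot: [2.22, -2.222, 0.012]
contact_force: [-0.3, -0.9, -0.0]
grip_width: 0.0426
t 15.65 grasp [ 0.4791 -0.4012  0.0861] yaw -90.04 tilt 0.43 q [ 0.43  0.95  0.35  1.71 -0.54  0.57 -0.46] F [-0.3 -0.9 -0. ] Tq [-0.01 -0.01 -0.01] w 0.0426
spc 1582 ((479.9795837402344, -401.0819091796875), 22.264080047607422) zmed 0.0704 slope [ 0.006 -0.005]
```

View pics/w11.png

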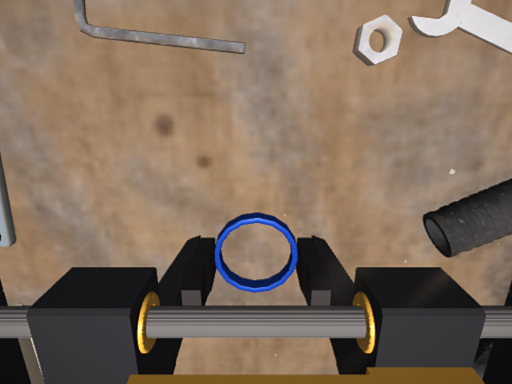

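The ring is held level at (256,252). Lifting, then over the hub.

```bash
python3 -m handwheel '[[[0,0,-0.04],[0,0,0]],[[0,0,-0.074],[0,0,0]],[[0,0,-0.074],[0,0,0]],[[0,0,-0.074],[0,0,0]]]';python3 - <<'E'
from h import *
plan2([.5060,-.1802,.155],-90,0)
E
```

```text
t: 16.1
eef_pos: [0.4774, -0.3986, 0.303]
tool_rot: [-2.221, 2.222, -0.0]
contact_force: [0.3, -0.4, 1.2]
grip_width: 0.0425
t 16.1 grasp [ 0.4775 -0.3986  0.156 ] yaw -90.02 tilt 0.02 q [ 0.4   0.86  0.42  1.68 -0.49  0.71 -0.5 ] F [ 0.3 -0.4  1.2] Tq [0.03 0.01 0.  ] w 0.0425
shift [-0.2185, -0.0285, 0.001] rot [-0.0003, 0.0002, -0.0003]
```

```bash
python3 -m handwheel '[[[-0.04,-0.005,0],[0,0,0]],[[-0.08,-0.01,0],[0,0,0]],[[-0.12,-0.015,0],[0,0,0]],[[-0.16,-0.02,0],[0,0,0]],[[-0.20,-0.026,0],[0,0,0]],[[-0.2185,-0.0285,0],[0,0,0]],[[-0.2185,-0.0285,0],[0,0,0]],[[-0.2185,-0.0285,0],[0,0,0]],[[-0.2185,-0.0285,0],[0,0,0]]]';python3 - <<'E'
from h import *
s,R=state(); shot('wrist','w12'); g=s['eef_pos']+R@[0,0,.147]; spc('w12',g,g[2]-.018,g[2]-.008)
E
```

```text
t: 17.0
eef_pos: [0.5055, -0.1823, 0.3029]
tool_rot: [2.217, -2.224, 0.001]
contact_force: [0.5, 0.2, -0.2]
grip_width: 0.0426
t 17.0 grasp [ 0.5054 -0.1826  0.1559] yaw -90.18 tilt 0.12 q [ 0.01  0.78  0.43  1.94 -0.58  0.55 -0.74] F [ 0.5  0.2 -0.2] Tq [ 0.07  0.01 -0.04] w 0.0426
spc 1578 ((505.97161865234375, -182.3898468017578), 22.46329689025879) zmed 0.1402 slope [ 0.001 -0.003]
```

View pics/w12.png

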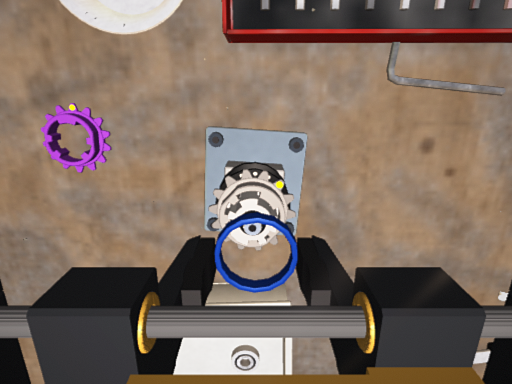

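The ring at (256,254) is held level and is 2 mm off the axis in y. I correct that and lower above the axle.

```bash
python3 -m handwheel '[[[-0.002,-0.0006,0],[0,0,0]],[[-0.002,-0.0006,0.01],[0,0,0]],[[-0.002,-0.0006,0.022],[0,0,0]],[[-0.002,-0.0006,0.022],[0,0,0]],[[-0.002,-0.0006,0.022],[0,0,0]]]';python3 - <<'E'
from h import *
s,R=state(); im,*_=shot('wrist','w13'); g=s['eef_pos']+R@[0,0,.147]; spc('w13',g,g[2]-.018,g[2]-.008)
save('w13c',cv2.resize(im[180:310,180:330],None,fx=4,fy=4))
E
```

```text
t: 17.55
eef_pos: [0.5065, -0.1786, 0.2808]
tool_rot: [2.22, -2.222, -0.001]
contact_force: [-0.3, -0.1, -0.1]
grip_width: 0.0428
t 17.55 grasp [ 0.5064 -0.1786  0.1338] yaw -90.05 tilt 0.04 q [ 0.03  0.81  0.39  1.95 -0.61  0.5  -0.72] F [-0.3 -0.1 -0.1] Tq [-0.01 -0.    0.04] w 0.0428
spc 1564 ((506.9580383300781, -178.42979431152344), 22.33497428894043) zmed 0.1181 slope [ 0.004 -0.   ]
```

View pics/w13c.png

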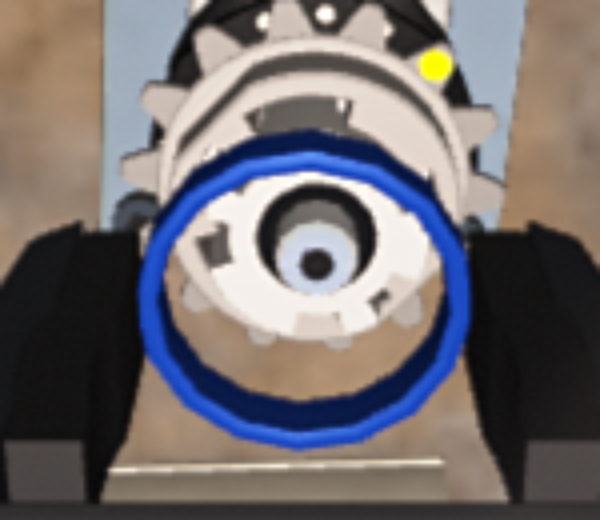

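```bash
python3 -m handwheel '[[[0.0019,0.0002,0],[0,0,0]],[[0.0019,0.0002,0.003],[0,0,0]],[[0.0019,0.0002,0.006],[0,0,0]],[[0.0019,0.0002,0.009],[0,0,0]],[[0.0019,0.0002,0.009],[0,0,0]],[[0.0019,0.0002,0.009],[0,0,0]]]';python3 - <<'E'
from h import *
s,R=state(); im,*_=shot('wrist','w14'); g=s['eef_pos']+R@[0,0,.147]; spc('w14',g,g[2]-.018,g[2]-.008)
E
```

```text
t: 18.2
eef_pos: [0.5065, -0.1804, 0.2724]
tool_rot: [2.221, -2.222, 0.001]
contact_force: [-0.3, 0.8, 0.2]
grip_width: 0.0427
t 18.2 grasp [ 0.5065 -0.1805  0.1254] yaw -90.03 tilt 0.03 q [ 0.04  0.82  0.37  1.96 -0.62  0.48 -0.71] F [-0.3  0.8  0.2] Tq [-0.01  0.    0.01] w 0.0427
spc 1571 ((507.573486328125, -180.3484649658203), 22.311433792114258) zmed 0.1097 slope [ 0.003 -0.   ]
```

```bash
python3 -m handwheel '[[[0,0.0005,0.001],[0,0,0]],[[0,0.0005,0.002],[0,0,0]],[[0,0.0005,0.003],[0,0,0]],[[0,0.0005,0.004],[0,0,0]],[[0,0.0005,0.005],[0,0,0]],[[0,0.0005,0.006],[0,0,0]],[[0,0.0005,0.006],[0,0,0]]]'; python3 -m handwheel '[[[0,0,0.001],[0,0,0]],[[0,0,0.002],[0,0,0]],[[0,0,0.003],[0,0,0]],[[0,0,0.004],[0,0,0]],[[0,0,0.004],[0,0,0]]]';python3 -c "
from h import *
state()"
```

```text
t: 18.95
eef_pos: [0.506, -0.1805, 0.2663]
tool_rot: [2.221, -2.222, 0.001]
contact_force: [1.1, -0.3, 0.3]
grip_width: 0.0427
t: 19.45
eef_pos: [0.506, -0.1804, 0.2623]
tool_rot: [2.221, -2.222, 0.001]
contact_force: [-1.3, -0.0, 0.1]
grip_width: 0.0426
t 19.45 grasp [ 0.506  -0.1805  0.1153] yaw -90.03 tilt 0.03 q [ 0.05  0.83  0.36  1.96 -0.63  0.45 -0.7 ] F [-1.3 -0.   0.1] Tq [ 0.03  0.05 -0.01] w 0.0426
```

```bash
python3 -m handwheel '[[[0,0,0.0005],[0,0,0]],[[0,0,0.001],[0,0,0]],[[0,0,0.0015],[0,0,0]],[[0,0,0.0015],[0,0,0]]]'; python3 -m handwheel '[[[0,0,0.0005],[0,0,0]],[[0,0,0.0008],[0,0,0]],[[0,0,0.0008],[0,0,0]]]';python3 - <<'E'
from h import *
s,R=state(); im,*_=shot('wrist','w15'); g=s['eef_pos']+R@[0,0,.147]; spc('w15',g,g[2]-.018,g[2]-.008)
E
```

```text
t: 19.85
eef_pos: [0.506, -0.1804, 0.2609]
tool_rot: [2.221, -2.222, 0.001]
contact_force: [0.1, 0.3, -0.9]
grip_width: 0.0428
t: 20.15
eef_pos: [0.506, -0.1805, 0.2602]
tool_rot: [2.221, -2.222, 0.001]
contact_force: [-0.2, -1.0, -0.3]
grip_width: 0.0427
t 20.15 grasp [ 0.5061 -0.1805  0.1132] yaw -90.04 tilt 0.04 q [ 0.05  0.84  0.35  1.96 -0.63  0.45 -0.7 ] F [-0.2 -1.  -0.3] Tq [-0.01  0.06 -0.  ] w 0.0427
spc 1562 ((506.81201171875, -180.32498168945312), 22.323528289794922) zmed 0.0974 slope [ 0.003 -0.001]
```

```bash
python3 -m handwheel '[[[0,0,0.0003],[0,0,0]],[[0,0,0.0005],[0,0,0]],[[0,0,0.0005],[0,0,0]]]'; python3 -m handwheel '[[[0,0,0],[0,0,0]],[[0,0,0],[0,0,0]],[[0,0,0],[0,0,0]],[[0,0,0],[0,0,0]],[[0,0,-0.03],[0,0,0]],[[0,0,-0.07],[0,0,0]],[[0,0,-0.1],[0,0,0]],[[0,0,-0.1],[0,0,0]],[[0,0,-0.1],[0,0,0]]]' 0.088;python3 - <<'E'
from h import *
s,R=state(); im,d,K,T=shot('wrist','w16'); spc('w16',[.5067,-.1803],.093,.102)
P=pts(d,K,T);rr=np.hypot(P[...,0]-.5067,P[...,1]+.1803);m=(rr<.036)&(rr>.024)&(P[...,2]>.076)&(P[...,2]<.083);p=P[m];A=np.c_[p[:,:2]-p[:,:2].mean(0),np.ones(len(p))]; print('disc',m.sum(),p[:,2].mean(),cv2.minEnclosingCircle((p[:,:2]*1000).astype(np.float32)),np.linalg.lstsq(A,p[:,2],rcond=None)[0])
save('w16c',cv2.resize(im[110:260,180:330],None,fx=4,fy=4))
shot('side','side1')
E
```

```text
t: 20.5
eef_pos: [0.506, -0.1804, 0.2596]
tool_rot: [2.221, -2.222, 0.001]
contact_force: [-0.5, 0.3, 0.6]
grip_width: 0.0425
t: 21.4
eef_pos: [0.506, -0.1802, 0.3599]
tool_rot: [-2.221, 2.221, -0.002]
contact_force: [0.6, 0.7, 0.0]
grip_width: 0.0882
t 21.4 grasp [ 0.5062 -0.1803  0.2129] yaw -90.01 tilt 0.09 q [-0.04  0.69  0.51  1.9  -0.52  0.68 -0.79] F [0.6 0.7 0. ] Tq [ 0.04  0.02 -0.03] w 0.0882
spc 618 ((506.97308349609375, -180.10203552246094), 21.908721923828125) zmed 0.0969 slope [0.002 0.006]
disc 636 0.0785155337385702 ((506.862548828125, -179.744873046875), 30.912755966186523) [0.00301241 0.00188251 0.07851553]
```

View pics/w16c.png

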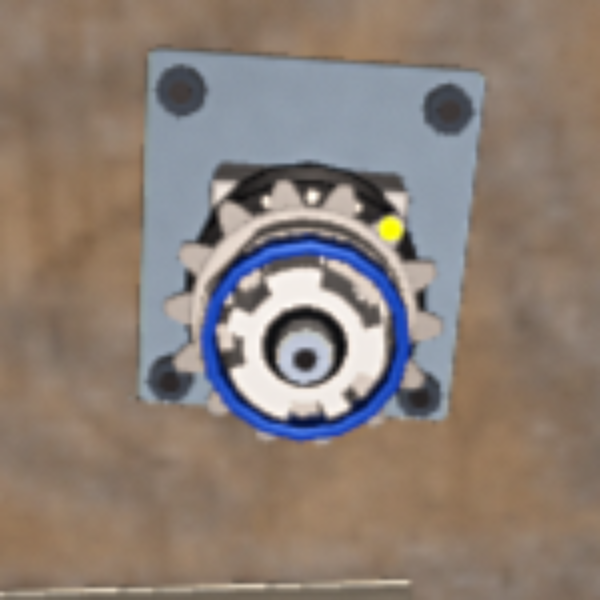

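View pics/side1.png

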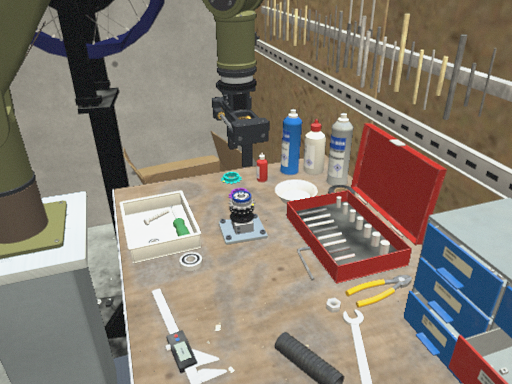

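The crop shows the ring lying evenly round the splines (centre ~(305,340)) on the sprocket's collar, with the dot at (390,228). The side view shows the bottle (262,168), dish (296,190) and bearing (190,260) unmoved, and the gripper clear.

```bash
python3 -c "
from h import *
print(env.hand_in())"
```

```text
the job is handed in; nothing more can be done
None
```

The steel sprocket is keyed on the freehub and home on its shoulder, and the blue spacer lies flat on its collar. I handed the job in at about 21.5 s; the hand-in reports no verdict.

**Sprocket:** I measured the wide gap at about −43° and turned the sprocket to match before lowering it. It slid down with no resistance and no searching; the only force was about 5 N at the seat. After release its disc top read 78.5 mm raw. The depth camera reads about 1 mm low, so that matches the expected 80 mm. It was level to 0.004 rad and within about 0.7 mm of the hub axis.

**Spacer:** Its top read 96.9 mm raw, again about 1 mm below the expected 98 mm. It was level to about 0.006 rad and within 0.6 mm of the axis.

**Left alone:** In the last side view the bottle, dish and bearing were where they started, judged by eye, and the open gripper was well clear.

**Deviations:**
- The first descent on the sprocket stopped short at the wrist joint's limit. I re-approached with the tool leaned 5.7° about the jaw axis and kept that lean until the sprocket was released.
- The arm's position was up to about 2.5 mm off its command, so I corrected it from the wrist camera before each fit.

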